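# Set and hold the throwing gauge at the banding wheel

### The job

Push the blue gauge carriage along its rail towards the banding wheel, with its arm still locked in, until it clicks home at the end stop. Then squeeze the black grip together with its orange lock button to free the telescoping arm, draw the arm out towards the wheel until its steel pointer lines up with the red cursor on the white scale, and finish while still holding it there, squeezed, against the arm's return spring. Leave the red cursor as it is set and do not disturb the bowl, jar or cutter ring.

Things in the scene. Friction and masses are not known exactly. Their poses are not given: they have to be found in the camera images.
- gauge_base: fixed dark steel foot, 270 x 130 x 12 mm, with an aluminium rail along its x axis; it is bolted down. Origin on the table surface under the rail. Its +x axis is the direction in which the carriage slides home and the arm extends (towards the wheel), z up; the scale, pointer and orange button are all on its -y side. A black end stop 48 mm high stands at x = 51 to 67 mm
- carriage (a joint): travel in m of the blue carriage along the base's +x: starts at 0 to 0.045; from about 0.076 a spring detent resists (push of about 6 N in all, more if fast), from 0.085 it snaps forward to the end stop at 0.090, where the detent keeps it (5 N to pull back). Sliding friction about 1.5 N. It carries sleeve (26 mm square, axis 100 mm up), arm, scale and push plate
- push_face (a point): middle of the rear (-x) face of the yellow upright push plate on top of the sleeve; plate 10 mm thick along x, 40 mm wide along y, standing from 113 mm (sleeve top) to 157 mm above the table; this point is 140 mm above the table. Axes as gauge_base; push along +x. The air behind it (-x) is free above 113 mm; the sleeve reaches 10 mm behind it
- gauge_arm (a joint): extension in m of the aluminium telescoping arm along the base's +x: 0 drawn in, 0.11 fully out. Locked (0.5 mm play, up to 2 mm give) until the orange button is pressed in by 4 mm or more. A return spring pulls it in with 3 to 4 N, so it runs back whenever let go; if it comes back with the button up it stops about 12 mm out, and goes fully in when the button is pressed again
- grip_center (a point): centre of the gripping height of the black upright grip block on the arm, 135 mm ahead (+x) of push_face when drawn in; block 30 mm along x, 24 mm along y, from 87 to 165 mm above the table, this point on its middle 142 mm up. Axes as gauge_base. Squeeze it across y, fingers pointing down. Nothing stands beside it above 96 mm
- button_face (a point): middle of the face of the orange round lock button (22 mm diameter) on the -y side of the grip block, standing 8 mm proud of it (20 mm from the block's middle plane); it moves 5 mm along +y, spring 2.4 N at first, 6.4 N fully pressed
- lock_button: the orange button with its latch pin (same part as button_face); its origin is a reference point far below and not useful for grasping. Axes as gauge_base
- pointer (a point): outer end of the steel pointer, a 4 mm wide bar that sticks out on the -y side under the grip block, 88 mm above the table, just over the white scale (ticks every 10 mm); moves with the arm. In x it is level with grip_center
- cursor_mark (a point): the red cursor clip on the outer edge of the white scale, 6 mm wide along x, top 88 mm above the table; this point is its middle in x. It rides on the carriage, set 45 to 95 mm ahead (+x) of where the pointer stands when the arm is in; its x along gauge_base is where the pointer must come. Axes as gauge_base
- cursor: the red cursor clip as a body (stiff friction, 8 N): its origin has the same x as cursor_mark, on the rail's middle line at table height. Axes as gauge_base
- wheel: dark steel banding wheel ahead of the gauge, fixed, 190 mm diameter, 55 mm high; origin under its centre
- bowl: loose terracotta bowl standing on the wheel, 130 mm across the rim, 70 mm high; origin under its centre. Leave alone
- jar: loose amber glass glaze jar with dark lid, 72 mm diameter, 95 mm high; origin under its centre. Leave alone
- cutter: loose steel cutter ring, 72 mm diameter, 28 mm high; origin under its centre. Leave alone

How it is judged:
By the outcome, as a careful person would: the job done as asked, in the order asked, and still so for the second after the job is handed in, while the arm keeps its last pose, push and grip.
It also fails if it takes over 43 s, if anything falls off the work surface, if the arm or the gripper's body presses on something with over 40 N, if the wrist force passes 120 N, or if a joint passes its speed limit or range.

### The arm

A 6-joint arm with a two-finger parallel gripper is mounted at the origin on the work surface. World frame = base frame: x ahead of the robot, y to its left, z up, the work surface at z = 0. Lengths are in m, angles in rad, forces in N, time in s.
With the tool pointing down it reaches from about 0.35 to 0.725 m from the base axis. Payload 4.3 kg.
Tool frame: the origin (TCP) lies on the front face of the gripper's body, between the roots of the fingers; the fingertips stand 73 mm ahead of it and the grasp point (between the pads) lies 54 mm ahead of it (pinch_z is the distance from the TCP to the grasp point, in m); z points along the fingers, y is the line along which they close (so a half turn about z gives the same grasp; the last joint's range is limited). The gripper opens to 85 mm and grips with 20 to 120 N. Pads are 22 mm wide; open, the fingers measure 114 mm over their backs; the gripper's body (76 mm by 85 mm) begins 54 mm behind the grasp point. The pads swing forward as they close: fully open they stand 13 mm farther back than shut.
Start: joints at [-1.415, 0.377, 0.081, 1.274, 0, 1.46], TCP at [0.151, -0.555, 0.304] pointing down, gripper open.
Joint ranges: [-2.72, 2.72], [-0.84, 1.66], [-1.02, 1.22], [-1.77, 2.12], [-1.37, 1.28], [-3.14, 3.14]. Speed limits (rad/s): [2.57, 2.57, 3.14, 3.14, 3.14, 3.14].

### API

Orientations are given as a rotation vector (axis times angle).
In Python, from station import * gives the robot as it stands. The module is installed in compiled form; this text tells all that it offers.
- The arm moves only by the shell command python3 -m crank 'ROWS' [FORCE]. ROWS is a JSON object whose one key "deltas" holds a list of rows, each a list of 5 numbers: the shift along the tool's x, y, z in m, then the turn about the tool's z in degrees, then the finger opening in m, from 0 to 0.0854. In form: {"deltas": [[x, y, z, spin, hand], ...]}. A call has 1 to 8 rows; each row shifts and turns the commanded pose from where the row before left it, along the tool's axes as they then stand; what a row does not reach is not made up. A row lasts 1/12 s, in which the tool goes at most 41.7 mm and 7.16 degrees, less where a joint would pass 70% of its speed; a pose out of reach is approached as far as the arm can. A call with a gripper value outside its range is refused whole. The fingers move at their own pace and stop on an object; FORCE is the grip in N (left out, the last holds). Time passes only in rows, so rows that do not move let the fingers close. It gives the time, the measured TCP pose, the force, the opening and the grip force at its end, in the units of the state.
- get_state(): the state, without advancing time (a new reading comes with each control period).
- read_camera(name): name is "scene" or "top" or "wrist"; returns the picture (420x560x3 uint8, red, green, blue); there is no depth.
- camera_info(name): a dict with "fx", "fy", "cx", "cy" (pixels), "T" (4x4, takes a point from camera to world coordinates); the wrist camera has in their place "mount" (4x4, takes a point from camera to tool coordinates, whose origin is the TCP and whose axes are the flange's). Camera axes: x right, y down, z forward; pixel columns grow to the right and rows downward; lengths in m; the calibration is good to about 2 mm. A picture is of the moment at which its call begins: read the wrist's pose just before it. camera_info takes no time and is no camera call.
- finish_job(): hands the job in; it is judged then, once.
The state is a dict: "time_s": time; "joint_pos": joint angles; "joint_vel": joint speeds; "tau": joint torques, N m; "tcp_pos": TCP position; "tcp_rot": TCP orientation; "force": force on the tool from outside, world axes, zero at the start; "moment": the same for the moment, N m; "finger_gap": finger opening in m; "finger_force": force on a finger pad.
Only numpy, scipy, OpenCV 4.12 (cv2) and the standard library are available. Lean on these libraries where they do the work, as an engineer would, in place of code of your own. Each camera call takes 0.05 s, during which the arm holds its last target. There are 200 camera calls.

## Working session

There is one attempt and no reset: what is moved stays moved. The work goes in short steps, Python scripts to look and compute and a shell command to move; the robot and the scene stay as the last step left them, time stands still between calls to the robot, and variables do not carry over. Pictures are saved under pics/ and viewed, at most 10 in all, crops included, and the job is handed in when it is done.

```bash
mkdir -p pics; python3 - <<'E'
from station import *
import cv2
print(get_state())
for n in ("scene","top"):
    cv2.imwrite(f"pics/{n}0.png",read_camera(n)[:,:,::-1])
for n in ("scene","top","wrist"): print(n,camera_info(n))
E
```

```text
{'time_s': 0.0, 'joint_pos': array([-1.41527348e+00,  3.78066703e-01,  7.96270182e-02,  1.27442238e+00,
       -4.16668374e-06,  1.46050978e+00]), 'joint_vel': array([-7.04261660e-04,  3.25754188e-04,  1.95279164e-03,  1.74312615e-03,
        9.42875170e-04, -7.74887537e-05]), 'tau': array([-2.38260236e-04, -4.63601804e+01,  2.69875842e+01,  2.08089268e-02,
        6.80520770e-05, -3.59590587e-06]), 'tcp_pos': array([ 0.15097868, -0.55428865,  0.3029591 ]), 'tcp_rot': array([-3.11184055e+00, -4.16030668e-01,  7.98771925e-05]), 'force': array([0.38135389, 0.19774237, 0.6084981 ]), 'moment': array([-0.02897097,  0.03972972, -0.03271775]), 'finger_force': 0.0, 'finger_gap': 0.08520860858881481}
scene {'fx': 457.69188081946425, 'fy': 457.69188081946425, 'cx': 282.708813984446, 'cy': 211.7231791591451, 'T': array([[ 0.69178467,  0.55021098, -0.4676557 ,  1.06122971],
       [ 0.72209588, -0.53014691,  0.44443425, -0.32435457],
       [-0.00339362, -0.64514505, -0.76405258,  0.85806403],
       [ 0.        ,  0.        ,  0.        ,  1.        ]])}
top {'fx': 445.61780270935355, 'fy': 445.61780270935355, 'cx': 290.0721660976441, 'cy': 201.05605681741432, 'T': array([[-0.01372016, -0.99231841,  0.12294683,  0.4857272 ],
       [-0.9998392 ,  0.01503506,  0.00977341,  0.09152656],
       [-0.01154685, -0.12279296, -0.99236513,  1.0383458 ],
       [ 0.        ,  0.        ,  0.        ,  1.        ]])}
wrist {'fx': 299.78580320318986, 'fy': 299.78580320318986, 'cx': 275.30572473303704, 'cy': 214.37973673525448, 'mount': array([[-9.28971302e-04, -9.47605914e-01, -3.19440401e-01,
         8.19276325e-02],
       [ 9.99999546e-01, -8.12452958e-04, -4.98013565e-04,
         4.45781153e-04],
       [ 2.12390301e-04, -3.19440718e-01,  9.47606238e-01,
        -6.98705882e-02],
       [ 0.00000000e+00,  0.00000000e+00,  0.00000000e+00,
         1.00000000e+00]])}
```

View pics/scene0.png

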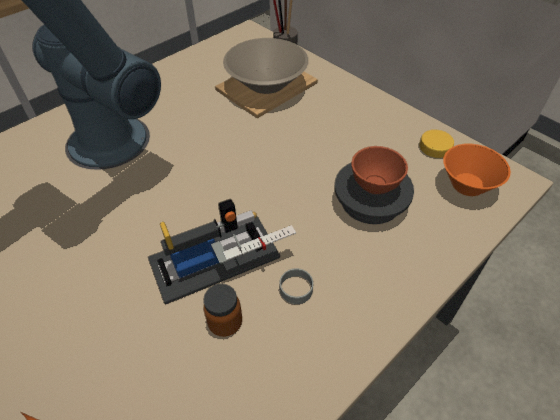

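View pics/top0.png

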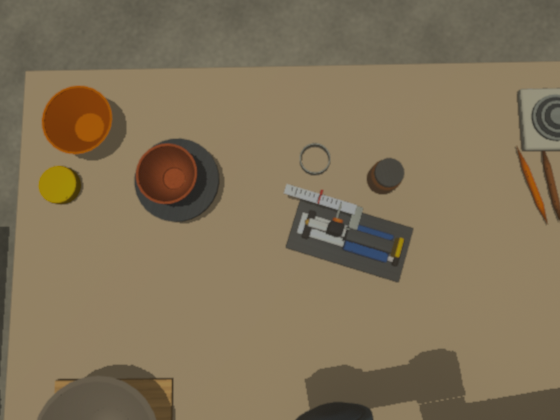

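The scene view shows the gauge around (215,255), with the jar at (222,310), the cutter at (296,285) and the wheel at (374,190). In the top view the push plate is at about (399,247), the grip at (336,229) and the red cursor at (320,196), and gauge +x points left in the image. Next I'll enlarge both views.

```bash
python3 - <<'E'
import cv2,numpy as np
t=cv2.imread("pics/top0.png")[170:290,275:425]; s=cv2.imread("pics/scene0.png")[190:300,140:310]
t=cv2.resize(t,None,fx=4,fy=4,interpolation=cv2.INTER_CUBIC)
s=cv2.resize(s,None,fx=4.5,fy=4.5,interpolation=cv2.INTER_CUBIC)
for im,o,f in((t,(275,170),4),(s,(140,190),4.5)):
    for k in range(0,200,20):
        for ax in(0,1):
            p=int(k*f)
            if p<im.shape[1-ax]: cv2.putText(im,str(o[ax]+k),(p,10) if ax==0 else (0,p+5),0,.4,(0,255,255),1); cv2.line(im,(p,12) if ax==0 else (26,p),(p,18) if ax==0 else (32,p),(0,255,255),1)
cv2.imwrite("pics/t1.png",t);cv2.imwrite("pics/s1.png",s)
E
```

```text
(no output)
```

View pics/t1.png

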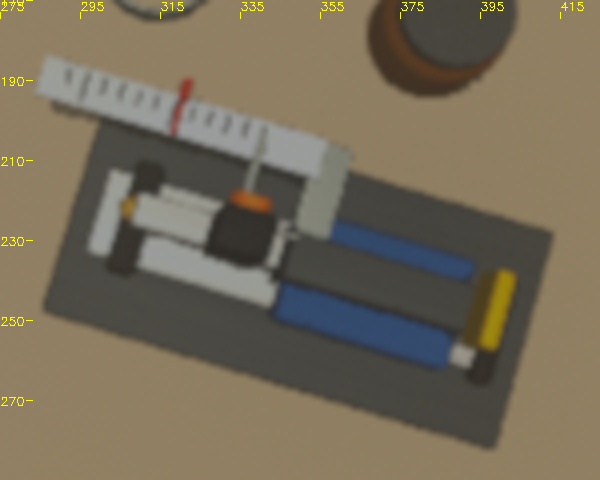

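View pics/s1.png

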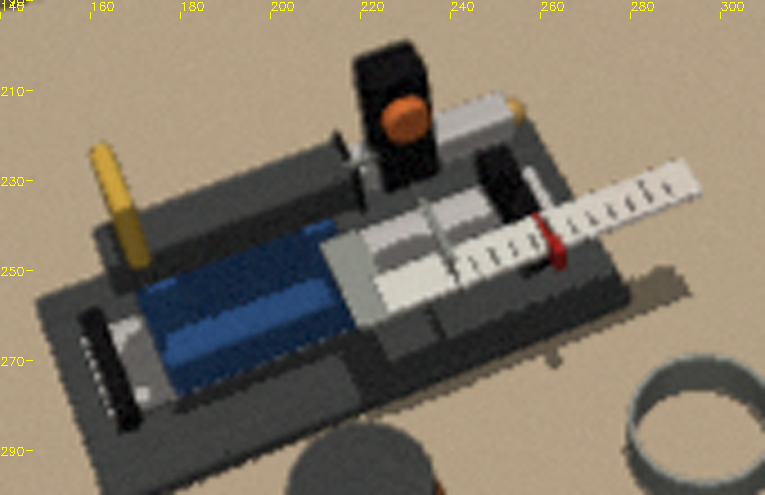

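In the top crop the base plate corners are at (552,233), (495,448), (43,308) and (100,122). The plate's top rear edge runs (516,273) to (495,350), the cursor is at (182,108) and the pointer runs (265,130) to (245,190). In the scene crop the cursor is at (550,242), the pointer tip at (457,270) and the button at (406,118).

```bash
cat > h.py <<'E'
from station import *
import numpy as np
from scipy.spatial.transform import Rotation as R
def ray(n,u,v,z,st=None):
    c=camera_info(n)
    if n=="wrist":
        T=np.eye(4);T[:3,:3]=R.from_rotvec(st["tcp_rot"]).as_matrix();T[:3,3]=st["tcp_pos"];T=T@c["mount"]
    else: T=c["T"]
    d=T[:3,:3]@[(u-c["cx"])/c["fx"],(v-c["cy"])/c["fy"],1]
    return T[:3,3]+d*(z-T[2,3])/d[2]
E
python3 - <<'E'
from h import *
t=lambda u,v,z:ray("top",275+u/4-.375,170+v/4-.375,z)
s=lambda u,v,z:ray("scene",140+u/4.5-.39,190+v/4.5-.39,z)
C=[t(552,233,.012),t(495,448,.012),t(43,308,.012),t(100,122,.012)]
for c in C: print(c.round(4))
ex=(C[2]+C[3]-C[0]-C[1])[:2]; L=np.hypot(*ex)/2; ex/=2*L; yaw=np.arctan2(ex[1],ex[0]); ey=np.array([-ex[1],ex[0]])
print("L",L,"W",np.linalg.norm(C[0]-C[1]),np.linalg.norm(C[2]-C[3]),"yaw",np.degrees(yaw))
ctr=sum(C)[:2]/4;print("ctr",ctr)
P=dict(stopA=t(150,175,.048),stopB=t(122,260,.048),stopS=s(497,160,.048),rear1=t(516,273,.157),rear2=t(495,350,.157),sTop=s(98,145,.157),
grip=t(243,233,.165),gripS=s(392,64,.165),but=t(252,196,.142),butS=s(406,118,.142),ptr=t(265,130,.088),ptrin=t(247,185,.088),ptrS=s(457,270,.088),cur=t(184,106,.088),curS=s(550,242,.088),sc0=t(50,75,.086),sc1=t(318,160,.086))
for k,p in P.items():
    d=p[:2]-ctr; print(k,p.round(4),"local",(d@ex).round(4),(d@ey).round(4))
print(yaw)
E
```

```text
[ 0.5466 -0.1789  0.012 ]
[ 0.4254 -0.141   0.012 ]
[0.5078 0.1138 0.012 ]
[0.6147 0.0794 0.012 ]
L 0.26743199508943594 W 0.1269653096848788 0.11231876717664195 yaw 73.64989478485363
ctr [ 0.52362455 -0.03166879]
stopA [0.58   0.0525 0.048 ] local 0.0966 -0.0304
stopB [0.5329 0.0689 0.048 ] local 0.0991 0.0194
stopS [0.5429 0.0662 0.048 ] local 0.0993 0.009
rear1 [ 0.5186 -0.1221  0.157 ] local -0.0882 -0.0206
rear2 [ 0.4812 -0.1102  0.157 ] local -0.0873 0.0186
sTop [ 0.4851 -0.1067  0.157 ] local -0.0829 0.0158
grip [0.5397 0.0122 0.165 ] local 0.0466 -0.0031
gripS [0.5438 0.012  0.165 ] local 0.0476 -0.0071
but [0.5597 0.005  0.142 ] local 0.0454 -0.0242
butS [0.5562 0.0072 0.142 ] local 0.0465 -0.0204
ptr [ 0.5995 -0.0081  0.088 ] local 0.044 -0.0662
ptrin [0.5701 0.0023 0.088 ] local 0.0457 -0.035
ptrS [ 0.6043 -0.0087  0.088 ] local 0.0448 -0.0709
cur [0.6132 0.035  0.088 ] local 0.0892 -0.0671
curS [0.622  0.0326 0.088 ] local 0.0894 -0.0763
sc0 [0.6314 0.1069 0.086 ] local 0.1633 -0.0644
sc1 [ 0.5831 -0.0362  0.086 ] local 0.0124 -0.0584
1.2854331577430966
```

The views agree. Gauge yaw is about 72.3°, the push face middle is about (0.500,-0.116), and the cursor is about 45 mm ahead of the pointer. I'll spin the tool so that its x lies along gauge x, then go behind the plate with closed fingers.

```bash
python3 -m crank '{"deltas":[[0,0,0,-7.14,0],[0,0,0,-7.14,0],[0,0,0,-7.14,0],[0,0,0,-7.14,0],[0,0,0,-7.14,0],[0,0,0,-7.14,0],[0,0,0,-7.14,0],[0,0,0,-7.12,0]]}' 20
python3 -m crank '{"deltas":[[0.015,0.006,0,0,0],[0.03,0.0125,0,0,0],[0.03,0.0125,0,0,0],[0.03,0.0125,0,0,0],[0.03,0.0125,0,0,0],[0.03,0.0125,0,0,0],[0.03,0.0125,0,0,0],[0.03,0.0125,0,0,0]]}'
python3 -m crank '{"deltas":[[0.03,0.0125,0,0,0],[0.03,0.0125,0,0,0],[0.03,0.0125,0,0,0],[0.03,0.0125,0,0,0],[0.03,0.0125,0,0,0],[0.03,0.0125,0,0,0],[0.03,0.0125,0,0,0],[0,0,0,0,0]]}'
```

```text
time_s: 0.77
tcp_pos: [0.151, -0.5545, 0.3033]
tcp_rot: [-2.53, -1.861, -0.001]
force: [0.3, -0.7, -0.7]
finger_gap: -0.0004
finger_force: 0.0
time_s: 1.43
tcp_pos: [0.309, -0.3672, 0.3035]
tcp_rot: [-2.536, -1.853, -0.0]
force: [0.6, -0.8, 0.9]
finger_gap: 0.0001
finger_force: 0.0
time_s: 2.1
tcp_pos: [0.4579, -0.1914, 0.3034]
tcp_rot: [-2.529, -1.861, -0.003]
force: [-0.8, 0.1, -0.0]
finger_gap: 0.0001
finger_force: 0.0
```

```bash
python3 -m crank '{"deltas":[[0.015,0.0085,0.01,0,0],[0.015,0.0085,0.02,0,0],[0,0,0.025,0,0],[0,0,0.025,0,0],[0,0,0.018,0,0],[0,0,0.01,0,0],[0,0,0,0,0],[0,0,0,0,0]]}'
python3 - <<'E'
from h import *
import cv2
st=get_state();print(st["tcp_pos"])
w=read_camera("wrist")[:,:,::-1];s=read_camera("scene")[190-40:300-40,110:280][:,:,::-1]
cv2.imwrite("pics/w2.png",w);
E
```

```text
time_s: 2.77
tcp_pos: [0.4805, -0.1721, 0.1959]
tcp_rot: [-2.536, -1.853, 0.001]
force: [0.4, -0.1, 0.3]
finger_gap: -0.0
finger_force: 0.0
[ 0.48045352 -0.17207375  0.1958658 ]
```

View pics/w2.png

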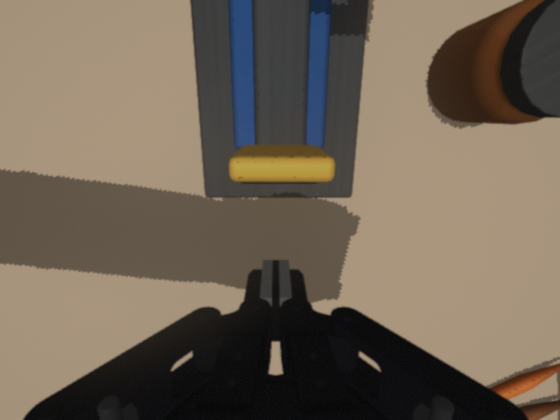

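The wrist view shows the yellow plate square to the tool, from (230,170) to (335,168). Its centre is column 282 and the fingertips are at 276, so they are aligned to about 2 mm. Now I'll push.

```bash
python3 -m crank '{"deltas":[[0.008,0.002,0,0,0],[0.012,0,0,0,0],[0.01,0,0,0,0],[0.006,0,0,0,0],[0.004,0,0,0,0],[0.004,0,0,0,0],[0.004,0,0,0,0],[0.004,0,0,0,0]]}'
python3 -m crank '{"deltas":[[0.004,0,0,0,0],[0.004,0,0,0,0],[0.004,0,0,0,0],[0.004,0,0,0,0],[0.004,0,0,0,0],[0.004,0,0,0,0],[0.004,0,0,0,0],[0.004,0,0,0,0]]}'
```

```text
time_s: 3.53
tcp_pos: [0.4985, -0.1229, 0.1959]
tcp_rot: [2.536, 1.853, -0.002]
force: [-0.8, -1.7, 0.4]
finger_gap: 0.0003
finger_force: 0.9
time_s: 4.2
tcp_pos: [0.5084, -0.0921, 0.1959]
tcp_rot: [2.536, 1.854, 0.0]
force: [-0.4, -1.7, 1.7]
finger_gap: 0.0003
finger_force: 0.9
```

```bash
for i in 1; do python3 -m crank '{"deltas":[[0.003,0,0,0,0],[0.003,0,0,0,0],[0.003,0,0,0,0],[0.003,0,0,0,0]]}'; done
python3 -m crank '{"deltas":[[0.002,0,0,0,0],[0.002,0,0,0,0],[0.002,0,0,0,0],[0.002,0,0,0,0]]}'
```

```text
time_s: 4.53
tcp_pos: [0.5121, -0.0808, 0.1959]
tcp_rot: [2.536, 1.854, 0.0]
force: [0.1, -1.6, 2.1]
finger_gap: -0.0001
finger_force: 0.9
time_s: 4.87
tcp_pos: [0.5144, -0.0733, 0.1959]
tcp_rot: [2.536, 1.854, -0.0]
force: [0.2, -1.8, 1.0]
finger_gap: 0.0001
finger_force: 0.8
```

```bash
python3 -m crank '{"deltas":[[0.002,0,0,0,0],[0.002,0,0,0,0],[0.002,0,0,0,0],[0.002,0,0,0,0]]}'
python3 -m crank '{"deltas":[[0.002,0,0,0,0],[0.002,0,0,0,0],[0.002,0,0,0,0],[0.002,0,0,0,0]]}'
```

```text
time_s: 5.2
tcp_pos: [0.5169, -0.0657, 0.1959]
tcp_rot: [2.536, 1.854, 0.0]
force: [-0.6, -1.2, 1.5]
finger_gap: 0.0002
finger_force: 1.2
time_s: 5.53
tcp_pos: [0.5182, -0.0616, 0.196]
tcp_rot: [2.533, 1.847, -0.013]
force: [-4.7, -14.5, 2.3]
finger_gap: -0.0
finger_force: 7.8
```

```bash
python3 -m crank '{"deltas":[[0,0,0,0,0],[0,0,0,0,0]]}'
python3 -m crank '{"deltas":[[0.0015,0,0,0,0],[0,0,0,0,0]]}'
python3 - <<'E'
from h import *
import cv2
t=read_camera("top")[160:280,265:415][:,:,::-1]
t=cv2.resize(t,None,fx=4,fy=4,interpolation=cv2.INTER_CUBIC)
cv2.imwrite("pics/t3.png",t)
E
```

```text
time_s: 5.7
tcp_pos: [0.5186, -0.0603, 0.196]
tcp_rot: [2.535, 1.849, -0.007]
force: [-2.9, -9.3, 2.1]
finger_gap: 0.0003
finger_force: 4.8
time_s: 5.87
tcp_pos: [0.519, -0.0593, 0.196]
tcp_rot: [2.534, 1.849, -0.009]
force: [-2.9, -10.8, 2.5]
finger_gap: 0.0
finger_force: 5.5
```

View pics/t3.png

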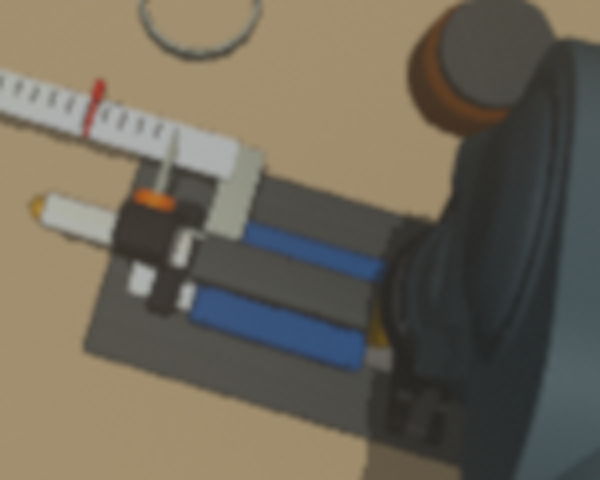

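The top view shows the carriage front at about (192,300), still a few mm short of the black stop's edge at (180,290). That puts it in the detent, so I'll push on slowly.

```bash
python3 -m crank '{"deltas":[[0.001,0,0,0,0],[0.001,0,0,0,0],[0.001,0,0,0,0],[0.001,0,0,0,0]]}'
python3 -m crank '{"deltas":[[0.001,0,0,0,0],[0.001,0,0,0,0],[0.001,0,0,0,0],[0.001,0,0,0,0]]}'
```

```text
time_s: 6.25
tcp_pos: [0.5204, -0.0547, 0.196]
tcp_rot: [2.535, 1.85, -0.006]
force: [-1.6, -5.8, 1.4]
finger_gap: -0.0003
finger_force: 3.4
time_s: 6.58
tcp_pos: [0.5212, -0.0523, 0.1961]
tcp_rot: [2.533, 1.847, -0.012]
force: [-5.0, -14.8, 3.7]
finger_gap: -0.0002
finger_force: 8.5
```

```bash
python3 -m crank '{"deltas":[[0.001,0,0,0,0],[0.001,0,0,0,0],[0,0,0,0,0]]}'
python3 -m crank '{"deltas":[[0.001,0,0,0,0],[0.001,0,0,0,0],[0,0,0,0,0]]}'
```

```text
time_s: 6.83
tcp_pos: [0.5212, -0.0521, 0.1961]
tcp_rot: [2.532, 1.844, -0.018]
force: [-7.0, -20.0, 4.5]
finger_gap: -0.0001
finger_force: 10.3
time_s: 7.08
tcp_pos: [0.5213, -0.0518, 0.1961]
tcp_rot: [2.532, 1.841, -0.023]
force: [-9.4, -24.8, 4.8]
finger_gap: -0.0001
finger_force: 13.3
```

Four mm of command gave 0.5 mm of motion, with force rising stiffly to about 26 N, so the carriage is at the end stop. I'll back off, rise, and look from above.

```bash
python3 -m crank '{"deltas":[[-0.005,0,0,0,0],[-0.01,0,0,0,0],[-0.015,0,0,0,0],[-0.01,0,-0.02,0,0],[0,0,-0.03,0,0],[0,0,-0.03,0,0.085],[0.02,0,-0.01,0,0.085],[0.03,0,0,0,0.085]]}'
python3 -m crank '{"deltas":[[0.03,0,0,0,0.085],[0.03,0,0,0,0.085],[0.02,0,0,0,0.085],[0.01,0,0,0,0.085],[0,0,0,0,0.085],[0,0,0,0,0.085]]}'
python3 - <<'E'
from h import *
import cv2
st=get_state();print(list(st["tcp_pos"]),list(st["tcp_rot"]))
w=read_camera("wrist")[:,:,::-1];cv2.imwrite("pics/w4.png",w)
cv2.imwrite("pics/w4v.png",cv2.resize(w,(784,588),interpolation=cv2.INTER_CUBIC))
cv2.imwrite("pics/s4.png",read_camera("scene")[:,:,::-1])
E
```

```text
time_s: 7.75
tcp_pos: [0.5278, -0.0369, 0.2894]
tcp_rot: [2.536, 1.847, 0.007]
force: [-0.0, -0.4, 0.4]
finger_gap: 0.0356
finger_force: 0.0
time_s: 8.25
tcp_pos: [0.5534, 0.05, 0.2855]
tcp_rot: [-2.535, -1.855, 0.001]
force: [-0.0, -0.3, 0.2]
finger_gap: 0.085
finger_force: 0.0
[np.float64(0.5533548237862721), np.float64(0.04997519089028407), np.float64(0.28554835571101267)] [np.float64(-2.5352189812662402), np.float64(-1.854755026888922), np.float64(0.0012933790538352087)]
```

View pics/w4v.png

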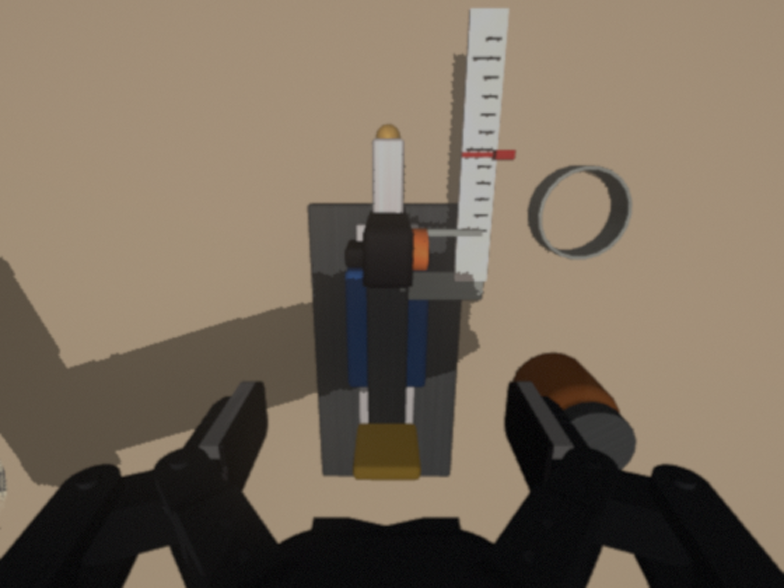

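```bash
python3 - <<'E'
from h import *
st=dict(tcp_pos=[0.5533548,0.0499752,0.2855484],tcp_rot=[-2.5352190,-1.8547550,0.0012934])
M=R.from_rotvec(st["tcp_rot"]).as_matrix()
w=lambda u,v,z:ray("wrist",u/1.4-.14,v/1.4-.14,z,st)
P=dict(ptr=w(484,233,.088),ptrin=w(432,232,.088),cur=w(505,155,.088),cur2=w(475,155,.088),gripTL=w(366,287,.165),gripTR=w(412,287,.165),btn=w(429,250,.142),plateL=w(356,478,.157),plateR=w(419,478,.157),sc0=w(470,10,.086),sc1=w(456,278,.086),arm1=w(375,140,.11),arm2=w(404,140,.11))
for k,p in P.items(): print(k,p.round(4),"tool",((p-st["tcp_pos"])@M).round(4))
ex=M[:,0];print(np.degrees(np.arctan2(ex[1],ex[0])))
E
```

```text
ptr [0.6241 0.0661 0.088 ] tool [0.0369 0.0627 0.1975]
ptrin [0.5926 0.0768 0.088 ] tool [0.0375 0.0295 0.1975]
cur [0.647  0.1081 0.088 ] tool [0.0839 0.0718 0.1975]
cur2 [0.6298 0.1136 0.088 ] tool [0.0839 0.0538 0.1975]
gripTL [0.5516 0.0759 0.165 ] tool [ 0.0242 -0.0094  0.1205]
gripTR [0.5724 0.0692 0.165 ] tool [0.0242 0.0124 0.1205]
btn [0.5857 0.0786 0.142 ] tool [0.0372 0.0223 0.1435]
plateL [ 0.5081 -0.0346  0.157 ] tool [-0.0943 -0.0174  0.1286]
plateR [ 0.543  -0.0457  0.157 ] tool [-0.0943  0.0192  0.1286]
sc0 [0.6456 0.1876 0.086 ] tool [0.1591 0.0464 0.1994]
sc1 [0.5997 0.042  0.086 ] tool [0.0066 0.0467 0.1995]
arm1 [0.5753 0.1389 0.11  ] tool [ 0.0915 -0.0058  0.1755]
arm2 [0.5904 0.1341 0.11  ] tool [0.0915 0.01   0.1755]
72.37808453547602
```

The grip centre is about 38 mm ahead and 1.5 mm to the side. The pointer-to-cursor distance is about 46.5 mm. The carriage front sits against the stop. Next I'll move over the grip, descend and squeeze.

```bash
python3 -m crank '{"deltas":[[0.014,0.0015,0,0,0.085],[0.024,0.0015,0,0,0.085],[0,0,0.02,0,0.085],[0,0,0.03,0,0.085],[0,0,0.025,0,0.085],[0,0,0.0155,0,0.085],[0,0,0,0,0.06],[0,0,0,0,0.05]]}'
python3 -m crank '{"deltas":[[0,0,0,0,0.045],[0,0,0,0,0.04],[0,0,0,0,0.035],[0,0,0,0,0.03],[0,0,0,0,0.02],[0,0,0,0,0.02],[0,0,0,0,0.02],[0,0,0,0,0.02]]}' 35
```

```text
time_s: 9.02
tcp_pos: [0.5674, 0.0849, 0.1948]
tcp_rot: [-2.536, -1.852, 0.003]
force: [0.6, -0.9, 0.6]
finger_gap: 0.0632
finger_force: 0.0
time_s: 9.68
tcp_pos: [0.5667, 0.0861, 0.1973]
tcp_rot: [-2.534, -1.854, 0.0]
force: [-9.5, 1.9, 11.9]
finger_gap: 0.0249
finger_force: 35.5
```

```bash
python3 -m crank '{"deltas":[[0,-0.001,-0.002,0,0.02],[0,-0.001,0,0,0.02],[0,0,0,0,0.02]]}'
python3 -m crank '{"deltas":[[0.001,0,0,0,0.02],[0.002,0,0,0,0.02],[0.002,0,0,0,0.02],[0,0,0,0,0.02]]}'
```

```text
time_s: 9.93
tcp_pos: [0.5663, 0.0861, 0.1975]
tcp_rot: [2.536, 1.854, 0.001]
force: [-0.4, 1.3, -1.5]
finger_gap: 0.025
finger_force: 36.7
time_s: 10.27
tcp_pos: [0.5678, 0.0905, 0.1974]
tcp_rot: [2.536, 1.853, -0.001]
force: [-1.3, -2.8, -0.3]
finger_gap: 0.0248
finger_force: 36.9
```

The lock is free, with only spring force on the tool. I'll draw most of the way out and then measure.

```bash
python3 -m crank '{"deltas":[[0.004,0,0,0,0.02],[0.006,0,0,0,0.02],[0.006,0,0,0,0.02],[0.006,0,0,0,0.02],[0.006,0,0,0,0.02],[0.004,0,0,0,0.02],[0,0,0,0,0.02],[0,0,0,0,0.02]]}'
python3 - <<'E'
from h import *
import cv2
st=get_state();print([list(st[k].round(5)) for k in("tcp_pos","tcp_rot")])
w=read_camera("wrist")[:,:,::-1];cv2.imwrite("pics/w5.png",w)
cv2.imwrite("pics/w5v.png",cv2.resize(w,(784,588),interpolation=cv2.INTER_CUBIC))
E
```

```text
time_s: 10.93
tcp_pos: [0.5777, 0.1217, 0.1974]
tcp_rot: [2.536, 1.855, 0.001]
force: [0.7, -2.1, -0.1]
finger_gap: 0.0249
finger_force: 36.2
[[np.float64(0.57772), np.float64(0.12167), np.float64(0.19742)], [np.float64(2.53559), np.float64(1.85451), np.float64(0.00106)]]
```

View pics/w5v.png

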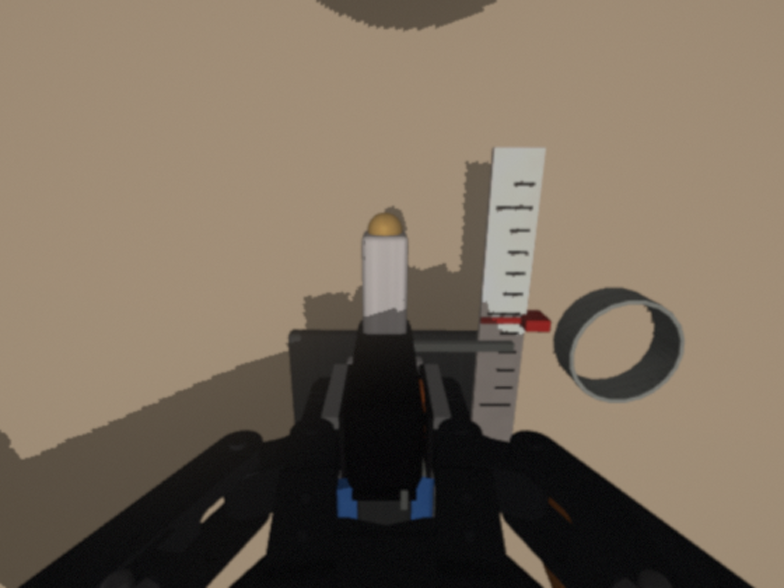

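The arm is out about 37 mm. The pointer's outer end is at (512,346), and the red cursor is at rows 312–331 around column 537. I'll zoom in for the fine measurement.

```bash
python3 - <<'E'
import cv2
w=cv2.imread("pics/w5.png")[215:260,335:400]
cv2.imwrite("pics/w5z.png",cv2.resize(w,None,fx=12,fy=12,interpolation=cv2.INTER_NEAREST))
E
```

```text
(no output)
```

View pics/w5z.png

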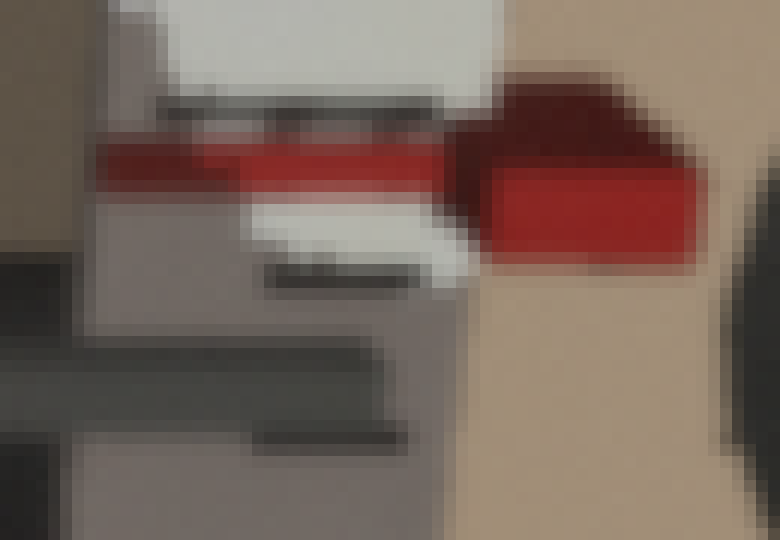

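In the zoom the cursor's top face spans crop rows 168–268 (image row 233.2, column 384.6). The pointer's top face spans rows 370–432 (image row 248.4, column 366).

```bash
python3 - <<'E'
from h import *
st=dict(tcp_pos=np.array([0.57772,0.12167,0.19742]),tcp_rot=np.array([2.53559,1.85451,0.00106]))
M=R.from_rotvec(st["tcp_rot"]).as_matrix()
f=lambda u,v,z:((ray("wrist",u-.5,v-.5,z,st)-st["tcp_pos"])@M).round(4)
c=f(384.6,233.2,.088)
for z in(.087,.088,.089,.09): 
    p=f(366,248.4,z);print(z,p,c,"dx",c[0]-p[0])
print("ptr edges",f(366,245.8,.088),f(366,251,.088),"cur edges",f(384.6,229,.088),f(384.6,237.3,.088))
E
```

```text
0.087 [-0.0024  0.0594  0.1105] [0.0087 0.07   0.1095] dx 0.011099999999999999
0.088 [-0.002   0.0591  0.1095] [0.0087 0.07   0.1095] dx 0.0107
0.089 [-0.0015  0.0587  0.1085] [0.0087 0.07   0.1095] dx 0.010199999999999999
0.09 [-0.001   0.0584  0.1075] [0.0087 0.07   0.1095] dx 0.0097
ptr edges [-1.000e-04  5.890e-02  1.095e-01] [-0.0039  0.0592  0.1095] cur edges [0.0116 0.0697 0.1095] [0.0059 0.0704 0.1095]
```

```bash
python3 -m crank '{"deltas":[[0.003,0,0,0,0.02],[0.004,0,0,0,0.02],[0.003,0,0,0,0.02],[0,0,0,0,0.02],[0,0,0,0,0.02],[0,0,0,0,0.02]]}'
python3 - <<'E'
from h import *
import cv2
st=get_state();print([list(st[k].round(5)) for k in("tcp_pos","tcp_rot","force")])
w=read_camera("wrist")[:,:,::-1];cv2.imwrite("pics/w6.png",w)
a=cv2.resize(w[225:275,335:400],None,fx=12,fy=12,interpolation=cv2.INTER_NEAREST)
cv2.imwrite("pics/w6z.png",a)
cv2.imwrite("pics/s6.png",read_camera("scene")[:,:,::-1]);cv2.imwrite("pics/t6.png",read_camera("top")[:,:,::-1])
E
```

```text
time_s: 11.48
tcp_pos: [0.5807, 0.1308, 0.1974]
tcp_rot: [2.536, 1.854, 0.001]
force: [0.5, -3.2, -1.2]
finger_gap: 0.0248
finger_force: 35.8
[[np.float64(0.58067), np.float64(0.13082), np.float64(0.19744)], [np.float64(2.536), np.float64(1.8539), np.float64(0.00089)], [np.float64(0.53284), np.float64(-3.20833), np.float64(-1.20903)]]
```

View pics/w6z.png

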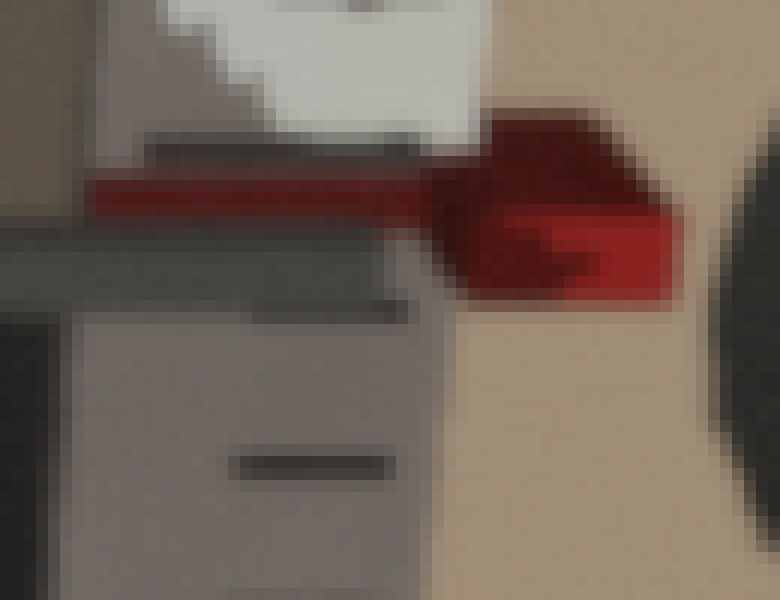

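```bash
python3 - <<'E'
from h import *
import cv2
for n,r0 in(("w5",240),("w6",240)):
    w=cv2.imread(f"pics/{n}.png").astype(int)
    print(n); print("ptr gray",[(r,w[r,343:353].mean(0).round().astype(int).tolist()) for r in range(r0,255)])
w=cv2.imread("pics/w5.png").astype(int);print([(r,w[r,380:391,2].mean().round(),) for r in range(224,242)])
w=cv2.imread("pics/w6.png").astype(int);print([(r,w[r,386:390,2].mean().round(),w[r,386:390,1].mean().round()) for r in range(236,254)])
E
```

```text
w5
ptr gray [(240, [99, 104, 112]), (241, [97, 103, 110]), (242, [89, 94, 100]), (243, [68, 71, 75]), (244, [54, 57, 58]), (245, [57, 60, 60]), (246, [63, 67, 67]), (247, [65, 69, 69]), (248, [65, 69, 69]), (249, [66, 69, 70]), (250, [71, 75, 76]), (251, [84, 89, 93]), (252, [95, 100, 107]), (253, [98, 103, 111]), (254, [98, 104, 111])]
w6
ptr gray [(240, [33, 36, 75]), (241, [25, 28, 76]), (242, [31, 33, 74]), (243, [41, 44, 62]), (244, [50, 53, 56]), (245, [56, 59, 60]), (246, [63, 66, 66]), (247, [65, 69, 68]), (248, [65, 68, 68]), (249, [65, 69, 69]), (250, [71, 75, 76]), (251, [84, 88, 93]), (252, [95, 100, 107]), (253, [97, 103, 110]), (254, [97, 102, 110])]
[(224, np.float64(87.0)), (225, np.float64(78.0)), (226, np.float64(70.0)), (227, np.float64(68.0)), (228, np.float64(84.0)), (229, np.float64(116.0)), (230, np.float64(134.0)), (231, np.float64(139.0)), (232, np.float64(139.0)), (233, np.float64(139.0)), (234, np.float64(138.0)), (235, np.float64(137.0)), (236, np.float64(136.0)), (237, np.float64(139.0)), (238, np.float64(155.0)), (239, np.float64(160.0)), (240, np.float64(160.0)), (241, np.float64(161.0))]
[(236, np.float64(146.0), np.float64(126.0)), (237, np.float64(133.0), np.float64(111.0)), (238, np.float64(115.0), np.float64(90.0)), (239, np.float64(98.0), np.float64(67.0)), (240, np.float64(82.0), np.float64(46.0)), (241, np.float64(74.0), np.float64(30.0)), (242, np.float64(91.0), np.float64(26.0)), (243, np.float64(123.0), np.float64(31.0)), (244, np.float64(137.0), np.float64(34.0)), (245, np.float64(138.0), np.float64(34.0)), (246, np.float64(137.0), np.float64(34.0)), (247, np.float64(137.0), np.float64(35.0)), (248, np.float64(136.0), np.float64(35.0)), (249, np.float64(134.0), np.float64(48.0)), (250, np.float64(137.0), np.float64(88.0)), (251, np.float64(154.0), np.float64(130.0)), (252, np.float64(160.0), np.float64(140.0)), (253, np.float64(160.0), np.float64(141.0))]
```

The pointer and cursor estimates agree to within a millimetre. A direct look gives 0 to 1.3 mm short, and motion-based estimates give 0 to 0.3 mm over. I'll nudge by 0.5 mm, settle, and check the numbers.

```bash
python3 -m crank '{"deltas":[[0.0005,0,0,0,0.02],[0,0,0,0,0.02],[0,0,0,0,0.02],[0,0,0,0,0.02],[0,0,0,0,0.02],[0,0,0,0,0.02]]}'
python3 - <<'E'
from h import *
print(get_state()["tcp_pos"])
w=read_camera("wrist").astype(int)
print([(r,w[r,386:390].mean(0).round()[:2].tolist(),w[r,343:353,1].mean().round()) for r in range(240,254)])
E
```

```text
time_s: 12.13
tcp_pos: [0.5807, 0.131, 0.1974]
tcp_rot: [2.536, 1.853, 0.0]
force: [1.8, -4.3, -0.8]
finger_gap: 0.0248
finger_force: 35.5
[0.58070996 0.13100466 0.19744954]
[(240, [86.0, 52.0], np.float64(43.0)), (241, [75.0, 33.0], np.float64(29.0)), (242, [88.0, 27.0], np.float64(33.0)), (243, [120.0, 30.0], np.float64(44.0)), (244, [136.0, 34.0], np.float64(52.0)), (245, [139.0, 34.0], np.float64(59.0)), (246, [138.0, 33.0], np.float64(67.0)), (247, [137.0, 34.0], np.float64(69.0)), (248, [136.0, 34.0], np.float64(68.0)), (249, [134.0, 42.0], np.float64(69.0)), (250, [138.0, 83.0], np.float64(75.0)), (251, [154.0, 129.0], np.float64(89.0)), (252, [159.0, 140.0], np.float64(100.0)), (253, [159.0, 141.0], np.float64(103.0))]
```

```bash
python3 -m crank '{"deltas":[[0.0006,0,0,0,0.02],[0,0,0,0,0.02],[0,0,0,0,0.02],[0,0,0,0,0.02],[0,0,0,0,0.02],[0,0,0,0,0.02]]}'
python3 -c "
from station import *
print(finish_job())"
```

```text
time_s: 12.68
tcp_pos: [0.5809, 0.1317, 0.1974]
tcp_rot: [2.536, 1.854, 0.0]
force: [2.3, -4.4, -2.2]
finger_gap: 0.025
finger_force: 35.1
the job is handed in; nothing more can be done
None
```

I handed the job in at 12.7 s: the carriage was pushed to its end stop, then the arm freed and drawn out to the red cursor and held squeezed at about 35 N. The pointer is lined up to within about 1 mm by camera measurement, and the hand-in returned no verdict.

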